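# Fit and lock the filter modules in the carrier

### The arm

A 7-joint arm with a two-finger parallel gripper is mounted at the origin on the work surface. World frame = base frame: x ahead of the robot, y to its left, z up, the work surface at z = 0. Lengths are in m, angles in rad, forces in N, time in s.
With the tool pointing down it reaches from about 0.4 to 0.875 m from the base axis. Payload 6.5 kg.
Tool frame: the origin (TCP) lies between the finger pads; the fingertips stand manip.tcp_to_tips ahead of it and the grasp point (between the pads) lies 6 mm ahead of it (manip.tcp_to_tips is the distance from the TCP to the fingertips, in m); z points along the fingers, y is the direction in which the jaws open and shut (so a half turn about z gives the same grasp; the last joint's range is limited). The gripper opens to 85 mm and grips with 20 to 120 N. Pads are 22 mm wide; open, the fingers measure 114 mm over their backs; the gripper's body (76 mm by 85 mm) begins 54 mm behind the grasp point. The pads swing forward as they close: fully open they stand 13 mm farther back than shut.
Start: joints at [1.065, 0.536, -0.004, 1.538, 0.003, 1.067, -0.071], TCP at [0.277, -0.588, 0.256] pointing down, gripper open.
Joint ranges: [-2.7, 2.7], [-0.37, 2.16], [-1.27, 1.26], [0.24, 2.4], [-1.31, 4.45], [0.19, 1.91], [-2.76, 2.76]. Speed limits (rad/s): [2.39, 2.39, 3.14, 3.14, 3.14, 3.14, 3.14].

### API

Orientations are given as a 3x3 rotation matrix whose columns are the frame's x, y, z axes.
In Python, from bench import manip, solve_ik, cams, ticket gives the robot as it stands. Calls block until the motion is done:
- manip.move_ptp(position, orientation): joint-space move of the TCP to a pose.
- manip.movel(position, ori=None, speed=0.15, threshold=None): straight line of the TCP; ori=None keeps the orientation; speed is the mean speed in m/s. With threshold (N) it stops when the force on the tool has changed by that much, and returns True; else False.
- manip.set_joints(angles): joint-space move.
- manip.gripper_to(opening): finger opening in m; the grip force is fixed at half the most; returns when the fingers have stopped.
- manip.sleep(seconds).
- solve_ik(position, orientation): joint angles nearest the present ones, or None.
- manip.read_state(): the state.
- cams.grab_frame(name): name is "side" or "top"; returns the picture (384x512x3 uint8, red, green, blue); there is no depth.
- cams.camera_info(name): a dict with "fx", "fy", "cx", "cy" (pixels), "rvec" (rotation vector, rad) and "tvec" (3), from world to camera coordinates, as OpenCV has them. Camera axes: x right, y down, z forward; pixel columns grow to the right and rows downward; lengths in m; the calibration is good to about 2 mm. A picture is of the moment at which its call begins. camera_info takes no time and is no camera call.
A pose or a line that the arm cannot do raises manip.IKError and nothing moves.
- ticket.finish_job(): hands the job in, once; it reports no verdict.
The state is a dict: "clock": time; "joint_positions": joint angles; "qd": joint speeds; "tau": joint torques, N m; "ee_pos": TCP position; "tool_rot": TCP orientation; "ft_force": force on the tool from outside, world axes, zero at the start; "torque": the same for the moment, N m; "opening": finger opening in m.
Only numpy, scipy, OpenCV 4.12 (cv2) and the standard library are available. Lean on these libraries where they do the work, as an engineer would, in place of code of your own. Each camera call takes 0.05 s, during which the arm holds its last target.

### The job

Get the filter carrier ready for the radio: set each filter module that is there on the apron of the channel of its own colour and push it in past the sprung ball until it clicks fully home, then turn that channel's matching clamp knob counter-clockwise until its off-centre lobe bears firmly on the module. Put the orange dust caps away in the small red tray, one to a pocket, and leave everything else on the bench where it is.

Things in the scene. Friction and masses are not known exactly. Their poses are not given: they have to be found in the camera images.
- carrier: Fixed filter carrier, slick (friction 0.2), origin on the bench, x from the channel mouths (robot side) to the back stop. Plate x -103..+67, y -150..+150, 10 mm thick. Three open-topped channels along x, 38 mm wide, at y = +75 (blue), -15 (yellow), -105 mm (green); grey walls 18 mm above the plate, x -30..+67, 20 mm funnel lips before them, then a bare apron with a colour patch. Stop face at x = 51 mm, 26 mm high.
- mod0 (a point): blue filter module, may be absent: body 60 (x) x 36 (y) x 30 mm high, 0.16 kg, with a blue upright grip tab on top at its middle, 10 mm thick (x), 26 long (y), 30 to 58 mm above the underside. Point at its centre, 29 mm above the underside. Same either way round; its x axis goes along the channel. Midway along each flank a notch 15 mm wide, 4.5 mm deep takes the ball.
- mod1 (a point): yellow filter module, may be absent: body 60 (x) x 36 (y) x 30 mm high, 0.16 kg, with a yellow upright grip tab on top at its middle, 10 mm thick (x), 26 long (y), 30 to 58 mm above the underside. Point at its centre, 29 mm above the underside. Same either way round; its x axis goes along the channel. Midway along each flank a notch 15 mm wide, 4.5 mm deep takes the ball.
- mod2 (a point): green filter module, may be absent: body 60 (x) x 36 (y) x 30 mm high, 0.16 kg, with a green upright grip tab on top at its middle, 10 mm thick (x), 26 long (y), 30 to 58 mm above the underside. Point at its centre, 29 mm above the underside. Same either way round; its x axis goes along the channel. Midway along each flank a notch 15 mm wide, 4.5 mm deep takes the ball.
- seat0 (a point): where the blue module's centre point is when home (39 mm above the bench); x axis along the channel, inwards. Set the module on the apron about 86 mm before this point, underside on the plate, and slide it in, 1 mm side play; its nose meets the ball about 38 mm before home, the ball rubs on the flank, then snaps into the notch at home, 1 mm off the stop. Pushing past takes 4 to 12 N.
- seat1 (a point): where the yellow module's centre point is when home (39 mm above the bench); x axis along the channel, inwards. Set the module on the apron about 86 mm before this point, underside on the plate, and slide it in, 1 mm side play; its nose meets the ball about 38 mm before home, the ball rubs on the flank, then snaps into the notch at home, 1 mm off the stop. Pushing past takes 4 to 12 N.
- seat2 (a point): where the green module's centre point is when home (39 mm above the bench); x axis along the channel, inwards. Set the module on the apron about 86 mm before this point, underside on the plate, and slide it in, 1 mm side play; its nose meets the ball about 38 mm before home, the ball rubs on the flank, then snaps into the notch at home, 1 mm off the stop. Pushing past takes 4 to 12 N.
- ball0 (a joint): sprung steel detent ball in the -y wall of the blue channel, level with the middle of the seat: 0 = fully out (4 mm proud of the wall; channel empty or ball clicked in the notch), up to 0.0045 m = pressed into the wall
- ball1 (a joint): sprung steel detent ball in the -y wall of the yellow channel, level with the middle of the seat: 0 = fully out (4 mm proud of the wall; channel empty or ball clicked in the notch), up to 0.0045 m = pressed into the wall
- ball2 (a joint): sprung steel detent ball in the -y wall of the green channel, level with the middle of the seat: 0 = fully out (4 mm proud of the wall; channel empty or ball clicked in the notch), up to 0.0045 m = pressed into the wall
- knob0 (a point): grip point of the blue clamp knob on the +y wall of the blue channel: on its axis, 63 mm above the bench. The grip is a blue upright bar 32 mm long along this point's x axis, 10 mm thick along y, from 18 mm below to 10 mm above the point; under it an eccentric steel disc, 40 mm wide, its top 24 mm below. 25 mm is free beside the bar for each finger, no more once modules are in.
- cam0 (a joint): angle of the blue clamp knob: open near 0, grows counter-clockwise seen from above, to a stop at 1.4 rad. Turns stiffly (0.12 N m), stays where left. The lobe comes over the channel from about 0.6 rad, bears firmly on a module that is home from about 1.05 rad and tightens up to the stop; beyond 0.5 rad it is in the way of sliding a module in.
- knob1 (a point): grip point of the yellow clamp knob on the +y wall of the yellow channel: on its axis, 63 mm above the bench. The grip is a yellow upright bar 32 mm long along this point's x axis, 10 mm thick along y, from 18 mm below to 10 mm above the point; under it an eccentric steel disc, 40 mm wide, its top 24 mm below. 25 mm is free beside the bar for each finger, no more once modules are in.
- cam1 (a joint): angle of the yellow clamp knob: open near 0, grows counter-clockwise seen from above, to a stop at 1.4 rad. Turns stiffly (0.12 N m), stays where left. The lobe comes over the channel from about 0.6 rad, bears firmly on a module that is home from about 1.05 rad and tightens up to the stop; beyond 0.5 rad it is in the way of sliding a module in.
- knob2 (a point): grip point of the green clamp knob on the +y wall of the green channel: on its axis, 63 mm above the bench. The grip is a green upright bar 32 mm long along this point's x axis, 10 mm thick along y, from 18 mm below to 10 mm above the point; under it an eccentric steel disc, 40 mm wide, its top 24 mm below. 25 mm is free beside the bar for each finger, no more once modules are in.
- cam2 (a joint): angle of the green clamp knob: open near 0, grows counter-clockwise seen from above, to a stop at 1.4 rad. Turns stiffly (0.12 N m), stays where left. The lobe comes over the channel from about 0.6 rad, bears firmly on a module that is home from about 1.05 rad and tightens up to the stop; beyond 0.5 rad it is in the way of sliding a module in.
- cap0 (a point): orange dust cap, may be absent: upright cylinder 26 mm in diameter, 28 mm high, black disc on top; the point is at its centre
- cap1 (a point): orange dust cap, may be absent: upright cylinder 26 mm in diameter, 28 mm high, black disc on top; the point is at its centre
- cap2 (a point): orange dust cap, may be absent: upright cylinder 26 mm in diameter, 28 mm high, black disc on top; the point is at its centre
- tray: Fixed red parts tray 142 (x) x 96 (y) mm, 18 mm high, origin on the bench under its centre; walls, floor and dividers 4 mm; 3 x 2 open pockets about 42 mm square, centres at x = -46, 0, +46 mm and y = -23, +23 mm in its frame
- meter: black hand-held multimeter 150 x 75 x 34 mm, bystander; origin at its underside
- tape: white roll of tape 90 mm in diameter, 19 mm high, bystander; origin at its underside
- adapter: brass coaxial adapter 45 mm long, lying, bystander; origin at its underside
- termination: dark steel cylinder 34 mm in diameter, 50 mm high, bystander; origin at its underside

How it is judged:
At the end, for the whole second after the job is handed in: Each module home in its colour's channel (3 mm along, 4 mm across and in height, 0.08 rad), ball clicked out (under 1.5 mm), its clamp lobe pressing it with over 2 N; each cap at rest down in the tray (centre under 23 mm), any two over 26 mm apart (one to a pocket) (x of mod0 in the frame of seat0 between -0.003 and 0.003 m and y of mod0 in the frame of seat0 between -0.004 and 0.004 m and z of mod0 in the frame of seat0 between -0.004 and 0.004 m and angle between the x axis of mod0 and the x axis of seat0, either way round below 0.08 rad and contact force between cam0 and module0 above 2 N and linear speed of each of module0, module1, module2 below 0.02 m/s and value of joint each of ball0, ball1, ball2 below 0.0015 m and x of cap0 in the frame of tray between -0.072 and 0.072 m and y of cap0 in the frame of tray between -0.049 and 0.049 m and z of each of cap0, cap1, cap2 in the frame of tray below 0.023 m and linear speed of each of dustcap0, dustcap1, dustcap2 below 0.03 m/s and x of mod1 in the frame of seat1 between -0.003 and 0.003 m and y of mod1 in the frame of seat1 between -0.004 and 0.004 m and z of mod1 in the frame of seat1 between -0.004 and 0.004 m and angle between the x axis of mod1 and the x axis of seat1, either way round below 0.08 rad and contact force between cam1 and module1 above 2 N and x of cap1 in the frame of tray between -0.072 and 0.072 m and y of cap1 in the frame of tray between -0.049 and 0.049 m and x of mod2 in the frame of seat2 between -0.003 and 0.003 m and y of mod2 in the frame of seat2 between -0.004 and 0.004 m and z of mod2 in the frame of seat2 between -0.004 and 0.004 m and angle between the x axis of mod2 and the x axis of seat2, either way round below 0.08 rad and contact force between cam2 and module2 above 2 N and x of cap2 in the frame of tray between -0.072 and 0.072 m and y of cap2 in the frame of tray between -0.049 and 0.049 m and horizontal distance between cap0 and cap1 above 0.026 m and horizontal distance between each of cap0, cap1 and cap2 above 0.026 m); the robot touches nothing.
It fails at once if the meter is shifted by more than 4 cm (distance of meter from where it was at the start of the episode above 0.04 m).
It fails at once if the tape is shifted by more than 4 cm (distance of tape from where it was at the start of the episode above 0.04 m).
It fails at once if the adapter is shifted by more than 4 cm (distance of adapter from where it was at the start of the episode above 0.04 m).
It fails at once if the termination is shifted by more than 4 cm (distance of termination from where it was at the start of the episode above 0.04 m).
Of module0, module1, module2 only 2 to 3 are there at a start; the rules pass over those that are not, and their reading is None.
Of dustcap0, dustcap1, dustcap2 only 2 to 3 are there at a start; the rules pass over those that are not, and their reading is None.
At some moment in a run one of dustcap0, dustcap1, dustcap2, module0, module1, module2 may be knocked a few centimetres aside while the robot is not near it.
Once in a run the grip may slacken for a moment while it holds something.
It also fails if it takes over 210 s, if anything falls off the work surface, if the arm or the gripper's body presses on something with over 40 N, if the wrist force passes 120 N, or if a joint passes its speed limit or range.

## Working session

There is one attempt and no reset: what is moved stays moved. The work goes in short steps, each a Python script; the robot and the scene stay as the last script left them, time stands still between calls to the robot, and variables do not carry over. Pictures are saved under pics/ and viewed, and the job is handed in when it is done.

```bash
ls; mkdir -p pics; python3 - <<'E'
from bench import manip, cams
import cv2
s=manip.read_state(); print(s['clock'],s['ee_pos'],s['opening'],manip.tcp_to_tips)
for n in('top','side'):
    im=cams.grab_frame(n); cv2.imwrite(f'pics/{n}0.png',im[:,:,::-1]); print(n,cams.camera_info(n))
E
```

```text
pics
0.0 [ 0.27649239 -0.58758755  0.25538447] 0.0851696145715311 0.025
top {'fx': 407.5098738660243, 'fy': 407.5098738660243, 'cx': 254.9590987776758, 'cy': 191.32400309509214, 'rvec': array([ 2.14921317, -2.11348969,  0.2020847 ]), 'tvec': array([-0.00819702,  0.56343562,  1.13679623])}
side {'fx': 390.75208220083164, 'fy': 390.75208220083164, 'cx': 252.93505614919792, 'cy': 195.08803354886794, 'rvec': array([ 0.10240664, -2.89317722,  1.11174378]), 'tvec': array([0.56692744, 0.09522876, 1.46790884])}
```

View pics/top0.png

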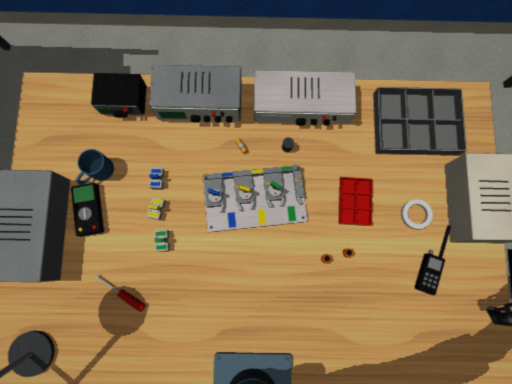

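View pics/side0.png

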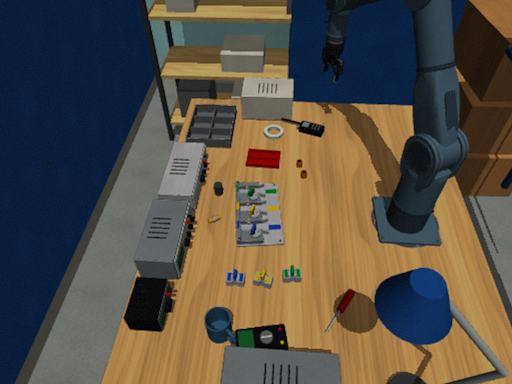

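The top view shows the carrier at about (255,198), modules at (157,179) blue, (156,209) yellow and (162,240) green, caps at (327,258) and (348,253), and the tray at (356,201). The side view agrees. Next I'll write helpers and zoom in.

```bash
cat > h.py <<'E'
import numpy as np, cv2
from bench import manip, solve_ik, cams, ticket
def cam(n):
    i=cams.camera_info(n); R=cv2.Rodrigues(i['rvec'])[0]; t=i['tvec']
    K=np.array([[i['fx'],0,i['cx']],[0,i['fy'],i['cy']],[0,0,1]]); return K,R,t
def p2w(n,uv,z):
    K,R,t=cam(n); d=R.T@np.linalg.inv(K)@np.array([uv[0],uv[1],1.]); c=-R.T@t
    return c+d*(z-c[2])/d[2]
def w2p(n,p):
    K,R,t=cam(n); q=K@(R@np.asarray(p,float)+t); return q[:2]/q[2]
def tri(uvt,uvs):
    A=[];b=[]
    for n,uv in(('top',uvt),('side',uvs)):
        K,R,t=cam(n); d=R.T@np.linalg.inv(K)@np.array([uv[0],uv[1],1.]); d/=np.linalg.norm(d)
        P=np.eye(3)-np.outer(d,d); A.append(P); b.append(P@(-R.T@t))
    return np.linalg.lstsq(np.vstack(A),np.hstack(b),rcond=None)[0]
RNG={'blue':((105,150,90),(125,255,255)),'yellow':((24,150,90),(34,255,255)),'green':((55,130,60),(85,255,255)),
     'orange':((6,170,90),(15,255,255)),'red':((0,180,90),(4,255,255))}
def blobs(im,c,amin=6):
    h=cv2.cvtColor(im,cv2.COLOR_RGB2HSV); m=cv2.inRange(h,*map(np.array,RNG[c]))
    n,l,s,ce=cv2.connectedComponentsWithStats(m)
    return [(int(s[i,4]),ce[i].round(1),s[i,:4].tolist()) for i in range(1,n) if s[i,4]>=amin],m,l
def crop(im,x,y,w,h,k,f):
    c=cv2.resize(im[y:y+h,x:x+w],None,fx=k,fy=k,interpolation=cv2.INTER_CUBIC); cv2.imwrite('pics/'+f,c[:,:,::-1])
def rot(a): # jaw (tool y) at angle a+90deg; tool x at angle a ; z down
    c,s=np.cos(a),np.sin(a); return np.array([[c,s,0],[s,-c,0],[0,0,-1.]])
E
python3 - <<'E'
from h import *
im=cv2.imread('pics/top0.png')[:,:,::-1].copy(); si=cv2.imread('pics/side0.png')[:,:,::-1].copy()
crop(im,140,155,240,120,3,'t1.png'); crop(si,200,140,130,160,4,'s1.png'.replace('s1','s1'))
for n,i in(('top',im),('side',si)):
    for c in RNG:
        for b in blobs(i,c)[0]: print(n,c,b[0],b[1],b[2],p2w(n,b[1],.03)[:2].round(3))
E
```

```text
top blue 22 [156.3 170.8] [152, 170, 9, 3] [0.624 0.297]
top blue 29 [226.6 174.2] [222, 173, 10, 4] [0.618 0.087]
top blue 23 [153.3 175. ] [150, 174, 8, 3] [0.611 0.305]
top blue 19 [154.8 183.4] [151, 182, 9, 3] [0.586 0.299]
top blue 33 [213.  191.2] [208, 189, 11, 5] [0.565 0.125]
top blue 85 [231.2 219.5] [228, 213, 7, 14] [0.482 0.069]
top yellow 36 [256.6 171.1] [252, 169, 11, 5] [ 0.629 -0.003]
top yellow 42 [244.  188.1] [239, 185, 11, 7] [0.576 0.034]
top yellow 32 [156.8 201. ] [152, 199, 10, 5] [0.533 0.29 ]
top yellow 29 [152.9 206.4] [149, 204, 9, 5] [0.517 0.3  ]
top yellow 95 [261.4 216.4] [258, 210, 8, 14] [ 0.493 -0.019]
top yellow 32 [153.  214.1] [149, 212, 9, 5] [0.494 0.299]
top yellow 10 [ 79.8 229. ] [78, 228, 4, 3] [0.447 0.508]
top green 29 [287.  168.1] [282, 167, 11, 3] [ 0.64  -0.094]
top green 35 [275.1 185. ] [271, 182, 10, 7] [ 0.587 -0.059]
top green 295 [ 83.  193.6] [73, 185, 21, 18] [0.551 0.508]
top green 83 [291.2 213.3] [288, 207, 8, 14] [ 0.504 -0.107]
top green 27 [160. 233.] [156, 232, 9, 3] [0.439 0.275]
top green 25 [159.  239.6] [155, 238
[... 1759 characters left out ...]
8 190.8] [266, 189, 10, 4] [ 0.505 -0.092]
side green 24 [292.1 270. ] [291, 266, 3, 10] [0.418 0.261]
side green 21 [298.  272.6] [297, 269, 3, 8] [0.398 0.269]
side green 20 [285.8 273.1] [284, 270, 4, 7] [0.438 0.274]
side green 240 [245.5 338.5] [238, 330, 16, 17] [0.552 0.501]
side orange 16 [246.8 155.5] [245, 148, 5, 16] [ 0.617 -0.292]
side orange 36 [299.2 163.4] [296, 159, 7, 9] [ 0.393 -0.256]
side orange 42 [303.5 174.5] [300, 170, 8, 9] [ 0.376 -0.191]
side red 444 [262.8 157.5] [246, 149, 34, 17] [ 0.548 -0.283]
side red 8 [187.5 221.5] [186, 221, 4, 2] [0.804 0.081]
side red 11 [167.6 293.1] [166, 292, 4, 3] [0.813 0.372]
side red 8 [279.  328.5] [278, 327, 3, 4] [0.455 0.464]
```

```bash
python3 -c "
import cv2
i=cv2.imread('pics/s1.png');print(i.shape);cv2.imwrite('pics/s1b.png',cv2.resize(i,(487,600)))"
```

```text
(640, 520, 3)
```

View pics/t1.png

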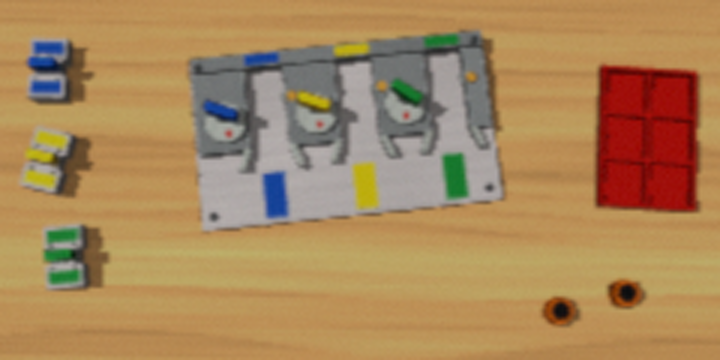

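View pics/s1b.png

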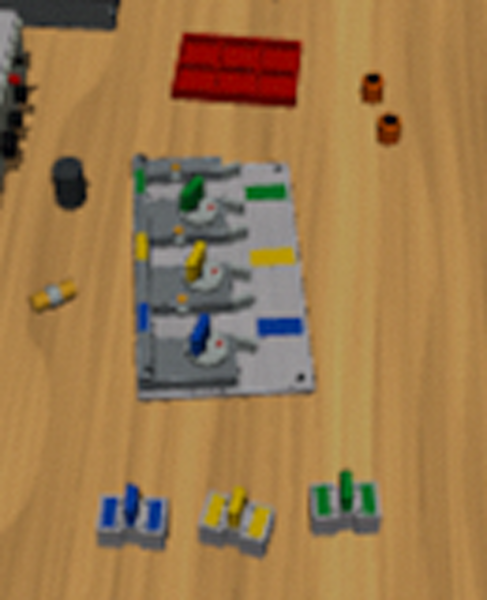

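```bash
cat > meas.py <<'E'
from h import *
def stripes(n,im,c,z=.03,near=None):
    """3-blob module group: returns centre, yaw from the outer two blobs"""
    B=[b for b in blobs(im,c,8)[0]]
    P=[(p2w(n,b[1],z)[:2]) for b in B]
    P=[p for p in P if near is None or np.linalg.norm(p-near)<.06]
    P.sort(key=lambda p:p[0])
    return P
E
python3 - <<'E'
from meas import *
T=cv2.imread('pics/top0.png')[:,:,::-1].copy(); S=cv2.imread('pics/side0.png')[:,:,::-1].copy()
for n,I in(('top',T),('side',S)):
    for c,nr in(('blue',(.605,.3)),('yellow',(.515,.296)),('green',(.42,.272))):
        P=stripes(n,I,c,.03,np.array(nr)); d=P[-1]-P[0]
        print(n,c,len(P),((P[0]+P[-1])/2).round(4),np.linalg.norm(d).round(4),np.arctan2(d[1],d[0]).round(3))
    Q=[]
    for c,nr in(('blue',(.48,.075)),('yellow',(.495,-.015)),('green',(.505,-.105))):
        b=[p2w(n,b[1],.01)[:2] for b in blobs(I,c)[0]]; p=min(b,key=lambda q:np.linalg.norm(q-np.array(nr))); Q.append(p)
    d=Q[0]-Q[2]; print(n,'patches',np.round(Q,4).tolist(),np.linalg.norm(d),np.arctan2(-d[0],d[1]))
    # tray
    m=blobs(I,'red')[1]; nn,l,s,ce=cv2.connectedComponentsWithStats(cv2.morphologyEx(cv2.inRange(cv2.cvtColor(I,cv2.COLOR_RGB2HSV),np.array((0,150,60)),np.array((12,255,255))),cv2.MORPH_OPEN,np.ones((3,3))))
    k=1+np.argmax([s[i,4] for i in range(1,nn)]); cn,_=cv2.findContours((l==k).astype(np.uint8),0,2)
    ap=cv2.approxPolyDP(cn[0],4,True)[:,0]; print(n,'tray',[p2w(n,u,.018)[:2].round(3).tolist() for u in ap])
    # knobs: triang below ; caps
    for b in blobs(I,'orange',30)[0]:
        x,y,w,h=b[2]; g=cv2.cvtColor(I,cv2.COLOR_RGB2GRAY)[y:y+h,x:x+w]; 
        hsv=cv2.cvtColor(I,cv2.COLOR_RGB2HSV)[y:y+h,x:x+w]
        mm=(hsv[...,2]<60); v,u=np.nonzero(mm); print(n,'cap',b[1],len(u),p2w(n,(x+u.mean(),y+v.mean()),.028)[:2].round(4),'bbox',p2w(n,(x+(w-1)/2,y+(h-1)/2),.014)[:2].round(4))
for c,ut,us in(('blue',(213,191.2),(253.1,227)),('yellow',(244,188.1),(251.7,208.4)),('green',(275.1,185),(250.5,189.8))):
    print(c,'knob',tri(ut,us).round(4))
for c,ut,us in(('blue',(231.2,219.5),(274.1,226.5)),('yellow',(261.4,216.4),(272.1,208.1)),('green',(291.2,213.3),(270.8,190.8))):
    print(c,'patch',tri(ut,us).round(4))
for c,ut,us in(('blue',(226.6,174.2),(237.6,223.9)),('yellow',(256.6,171.1),(237.5,205.1)),('green',(287,168.1),(236.9,187.8))):
    print(c,'stoplabel',tri(ut,us).round(4))
# knob bar orientation
for c,b0 in(('blue',(213,191)),('yellow',(244,188)),('green',(275,185))):
    B,m,l=blobs(T,c); u,v=int(b0[0]),int(b0[1]); k=l[v,u]; ys,xs=np.nonzero(l==k)
    P=np.array([p2w('top',q,.073)[:2] for q in zip(xs,ys)]); w,V=np.linalg.eigh(np.cov(P.T)); a=V[:,1]; print(c,'bar',k,P.mean(0).round(4),np.arctan2(a[1],a[0]),np.sqrt(w))
E
```

```text
top blue 3 [0.6051 0.2977] 0.0385 -0.057
top yellow 3 [0.5137 0.2942] 0.04 -0.222
top green 3 [0.4195 0.2722] 0.04 0.136
top patches [[0.4844, 0.0703], [0.4952, -0.0195], [0.5061, -0.1085]] 0.18007564972898765 0.12049586219210692
top tray [[0.618, -0.255], [0.479, -0.249], [0.474, -0.344], [0.614, -0.352]]
top cap [347.4 252.6] 18 [ 0.3933 -0.2736] bbox [ 0.3927 -0.2748]
top cap [325.5 258.4] 17 [ 0.3751 -0.2091] bbox [ 0.3743 -0.2099]
side blue 3 [0.605  0.2975] 0.0404 -0.015
side yellow 3 [0.5137 0.2943] 0.0396 -0.227
side green 3 [0.4184 0.2717] 0.0404 0.114
side patches [[0.4848, 0.0681], [0.496, -0.0203], [0.5052, -0.1106]] 0.17981536921519486 0.11341797828568637
side tray [[0.617, -0.348], [0.617, -0.245], [0.481, -0.235], [0.476, -0.343]]
side cap [299.2 163.4] 6 [ 0.3936 -0.276 ] bbox [ 0.3925 -0.2755]
side cap [303.5 174.5] 6 [ 0.3732 -0.2107] bbox [ 0.3741 -0.2102]
blue knob [0.558  0.1215 0.0705]
yellow knob [0.5697 0.0331 0.0658]
green knob [ 0.5805 -0.0564  0.0688]
blue patch [0.4845 0.0701 0.0126]
yellow patch [ 0.4956 -0.0195  0.0109]
green patch [ 0.5054 -0.1082  0.0127]
blue stoplabel [0.6168 0.0861 0.0373]
yellow stoplabel [ 0.6269 -0.0028  0.0384]
green stoplabel [ 0.6384 -0.0933  0.0368]
blue bar 5 [0.5578 0.1212] 1.2988900017588165 [0.00261372 0.00863381]
yellow bar 2 [0.5682 0.0329] 1.259107903937418 [0.00317715 0.00927194]
green bar 2 [ 0.5789 -0.0562] 1.0294251601167033 [0.00282603 0.00861946]
```

```bash
python3 - <<'E'
from meas import *
T=cv2.imread('pics/top0.png')[:,:,::-1].copy()
a=.118; R=np.array([[np.cos(a),-np.sin(a)],[np.sin(a),np.cos(a)]])
pat=np.array([[.4846,.0695],[.4955,-.0198],[.5056,-.1092]]); 
for u in((208,231.7),(307.7,221)): print('corner',p2w('top',u,.01)[:2], (R.T@(p2w('top',u,.01)[:2]-pat[1])))
for k in([.558,.1215],[.569,.033],[.5797,-.0563]): print('knob rel yellow patch',(R.T@(np.array(k)-pat[1])).round(4))
for k in([.6168,.0861],[.6269,-.0028],[.6384,-.0933]): print('label rel yellow patch',(R.T@(np.array(k)-pat[1])).round(4))
crop(T,195,160,120,80,6,'t2.png')
S=cv2.imread('pics/side0.png')[:,:,::-1].copy(); crop(S,228,175,65,75,8,'s2.png')
E
```

```text
corner [0.44703288 0.1379554 ] [-0.02955811  0.16236424]
corner [ 0.4838095  -0.15769359] [-0.02784291 -0.13555841]
knob rel yellow patch [0.0787 0.133 ]
knob rel yellow patch [0.0792 0.0438]
knob rel yellow patch [ 0.0793 -0.0462]
label rel yellow patch [0.1329 0.0909]
label rel yellow patch [0.1325 0.0014]
label rel yellow patch [ 0.1333 -0.0898]
```

View pics/t2.png

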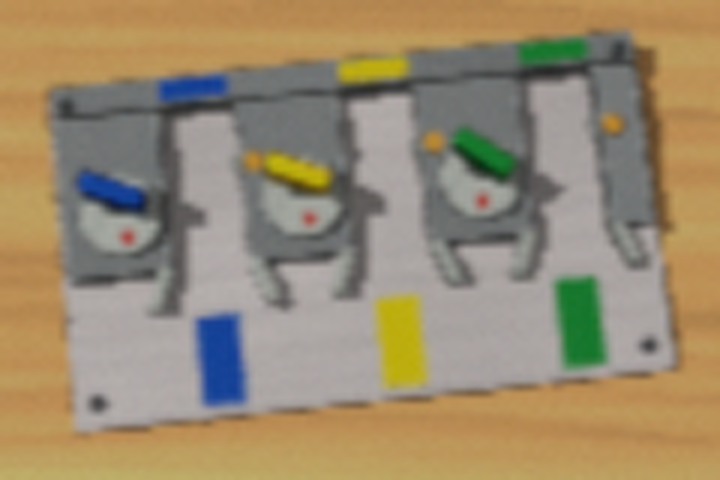

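View pics/s2.png

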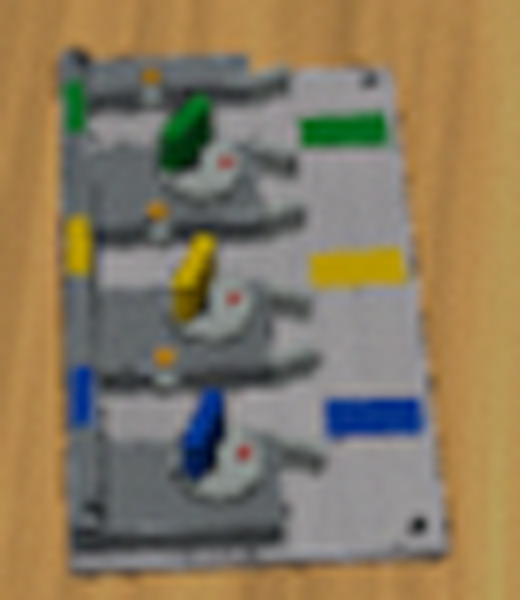

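```bash
cat >> h.py <<'E'
CA=.118; pat1=np.array([.4955,-.0198])
R2=lambda a:np.array([[np.cos(a),-np.sin(a)],[np.sin(a),np.cos(a)]])
def carr(x,y): return pat1+R2(CA)@np.array([x+.075,y+.015])
def tray(x,y): return np.array([.5465,-.298])+R2(-.05)@np.array([x,y])
def jaw(theta,p,prefer=None):
    """orientation with jaw axis at angle theta (mod pi), the one with the smaller |q7| """
    best=None
    for k in(-1,1):
        o=rot(theta+k*np.pi/2); q=solve_ik(np.array(p),o)
        if q is None: continue
        s=abs(q[6]-(0 if prefer is None else prefer))
        if best is None or s<best[0]: best=(s,o,q)
    return best[1],best[2]
def st(m=''):
    s=manip.read_state(); print(m,'t=%.1f'%s['clock'],'p',np.round(s['ee_pos'],4),'op %.4f'%s['opening'],'F',np.round(s['ft_force'],1),'q7 %.2f'%s['joint_positions'][6]); return s
E
cat > cap.py <<'E'
from h import *
import sys
def docap(cx,cy,px,py,zc=.040):
    o,_=jaw(0,(cx,cy,.15)); manip.gripper_to(.055)
    manip.move_ptp([cx,cy,.15],o); 
    manip.movel([cx,cy,.06],speed=.25); manip.movel([cx,cy,zc],speed=.08); manip.gripper_to(.01); s=st('grip')
    if s['opening']<.02: print('MISS'); return
    manip.movel([cx,cy,.14],speed=.25); st('lift')
    p=tray(px,py); o,_=jaw(-.05,(*p,.14)); manip.move_ptp([*p,.14],o); s=st('over')
    if s['opening']<.02: print('LOST'); return
    manip.movel([*p,.07],speed=.2); manip.movel([*p,zc+.007],speed=.06); st('down')
    manip.gripper_to(.042); manip.movel([*p,.15],speed=.25); st('out')
E
python3 - <<'E'
from cap import *
docap(.3745,-.2098,.046,.023)
im=cams.grab_frame('top'); crop(im,300,150,110,130,4,'t3.png')
E
```

```text
grip t=3.3 p [ 0.3749 -0.21    0.0408] op 0.0235 F [-0.9  0.6  8.9] q7 0.07
lift t=3.9 p [ 0.3745 -0.2101  0.1405] op 0.0235 F [-0.5  0.3  0.5] q7 0.18
over t=4.8 p [ 0.5919 -0.2768  0.1386] op 0.0232 F [-0.4 -0.3  0. ] q7 0.12
down t=5.8 p [ 0.5935 -0.2772  0.0467] op 0.0233 F [ 0.2 -0.8  0.8] q7 0.08
out t=6.7 p [ 0.5937 -0.2775  0.1508] op 0.0424 F [-0.3  0.3 -0.1] q7 0.12
```

View pics/t3.png

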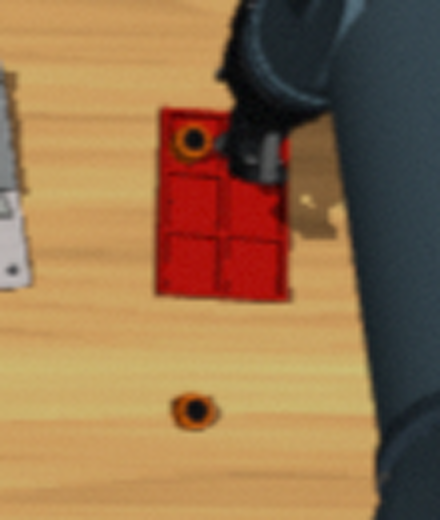

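The first cap sits in the far-left pocket at about (348,185), and the second cap is unmoved at (349,253).

```bash
python3 - <<'E'
from cap import *
docap(.3932,-.2745,-.046,-.023)
manip.move_ptp([.45,.0,.25],jaw(0,(.45,0,.25))[0])
im=cams.grab_frame('top'); crop(im,300,150,110,130,4,'t4.png');S=cams.grab_frame('side'); crop(S,200,130,130,160,3,'s4.png')
E
```

```text
grip t=9.2 p [ 0.3935 -0.2747  0.0407] op 0.0237 F [-0.3  0.5  7.5] q7 0.19
lift t=9.7 p [ 0.3932 -0.2748  0.1405] op 0.0231 F [-0.1  0.4 -1. ] q7 0.28
over t=10.2 p [ 0.4987 -0.3178  0.138 ] op 0.0232 F [-0.5  0.4 -0.4] q7 0.22
down t=11.3 p [ 0.4993 -0.3185  0.0468] op 0.0233 F [ 0.2 -0.4 -0.4] q7 0.17
out t=12.2 p [ 0.4995 -0.3189  0.1507] op 0.0420 F [-1.  -0.1 -0.9] q7 0.23
```

View pics/t4.png

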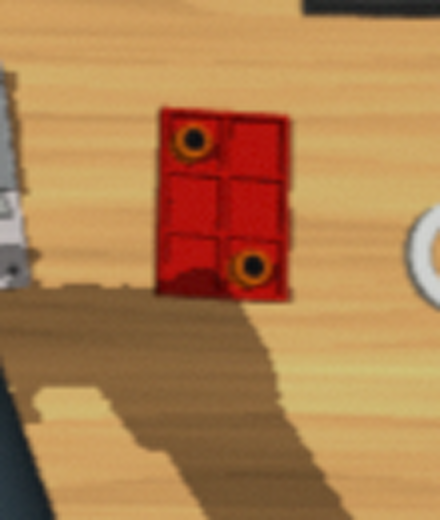

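View pics/s4.png

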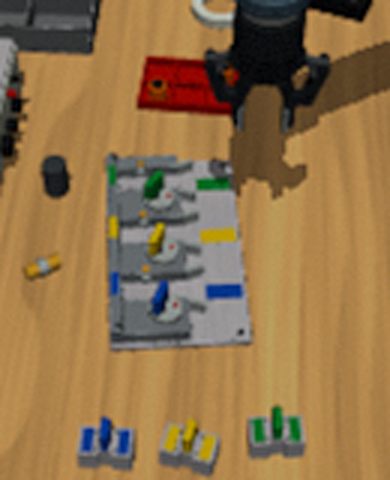

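Both caps are in opposite corner pockets at about (348,185) and (363,216). I'll do the green module next and watch the forces while sliding.

```bash
cat > mod.py <<'E'
from meas import *
YC=dict(blue=.075,yellow=-.015,green=-.105)
def look(c,near):
    out=[]
    for n in('top','side'):
        P=stripes(n,cams.grab_frame(n),c,.03,np.array(near))
        if len(P)<2: print(n,'bad',P); continue
        d=P[-1]-P[0]; out.append((*((P[0]+P[-1])/2),np.arctan2(d[1],d[0]),np.linalg.norm(d)))
        print(n,c,len(P),np.round(out[-1],4))
    return np.mean(out,0)
def pick(c,near):
    x,y,th,L=look(c,near)
    o,_=jaw(th,(x,y,.16)); manip.gripper_to(.05); manip.move_ptp([x,y,.16],o)
    manip.movel([x,y,.09],speed=.25); manip.movel([x,y,.058],speed=.06); manip.gripper_to(.0); s=st('grip')
    return s['opening']
def carry(c,xs=-.070):
    p=manip.read_state()['ee_pos']; manip.movel([p[0],p[1],.17],speed=.25); s=st('lift')
    if s['opening']<.006: print('LOST'); return
    q=carr(xs,YC[c]); o,_=jaw(CA,(*q,.17)); manip.move_ptp([*q,.17],o); s=st('over')
    manip.movel([*q,.095],speed=.2); st('lower')
    r=manip.movel([*q,.067],speed=.03,threshold=6); st('touch %s'%r)
def slide(c,x1,dy=0.,z=None,thr=25,speed=.03):
    q=carr(x1,YC[c]+dy); z=manip.read_state()['ee_pos'][2] if z is None else z
    r=manip.movel([*q,z],speed=speed,threshold=thr); s=st('slide %.3f %s'%(x1,r)); print('   Fc',(R2(CA).T@s['ft_force'][:2]).round(1)); return r
E
python3 - <<'E'
from mod import *
if pick('green',(.419,.272))>.006: carry('green')
im=cams.grab_frame('top'); crop(im,195,155,120,90,6,'t5.png')
E
```

```text
top green 3 [0.4195 0.2719 0.1221 0.04  ]
side green 3 [0.4184 0.2717 0.1145 0.0404]
grip t=16.6 p [0.4192 0.272  0.0583] op 0.0087 F [ 1.1 -0.1  2.6] q7 -1.02
lift t=17.1 p [0.4188 0.2712 0.1691] op 0.0087 F [ 0.2  0.1 -1.5] q7 -0.89
over t=18.6 p [ 0.5112 -0.1068  0.1698] op 0.0086 F [-0.2 -0.1 -1.3] q7 -0.08
lower t=19.1 p [ 0.5115 -0.1076  0.0954] op 0.0091 F [ 0.2 -0.5 -1.7] q7 -0.16
touch True t=20.0 p [ 0.5109 -0.1085  0.0683] op 0.0090 F [0.5 0.1 4.2] q7 -0.19
```

View pics/t5.png

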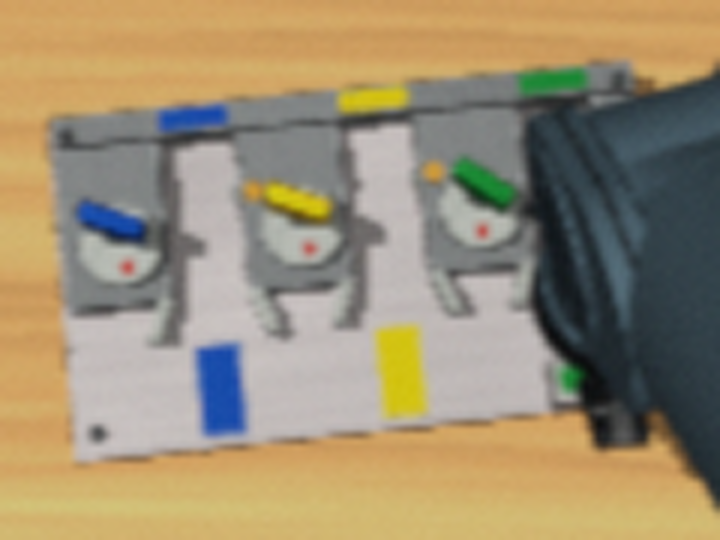

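The green module is on its apron at about (290,218), touching at the expected height. Now sliding.

```bash
python3 - <<'E'
from mod import *
for x in(-.055,-.045,-.035,-.025): 
    if slide('green',x): break
E
```

```text
slide -0.055 False t=20.7 p [ 0.5264 -0.1067  0.0683] op 0.0089 F [ 0.8 -0.5  1. ] q7 -0.18
   Fc [ 0.7 -0.6]
slide -0.045 False t=21.2 p [ 0.5362 -0.1056  0.0683] op 0.0086 F [ 0.6 -0.3  0.3] q7 -0.18
   Fc [ 0.5 -0.4]
slide -0.035 False t=21.7 p [ 0.5461 -0.1044  0.0683] op 0.0092 F [0.6 0.8 0.2] q7 -0.18
   Fc [0.6 0.7]
slide -0.025 False t=22.1 p [ 0.556  -0.1032  0.0683] op 0.0087 F [1.3 0.2 0.5] q7 -0.18
   Fc [1.3 0. ]
```

No lateral force, so the alignment is good. I'll push on to home.

```bash
python3 - <<'E'
from mod import *
for x in(-.015,-.008,0.,.008,.014,.018,.020,.022): 
    if slide('green',x,thr=30): break
E
```

```text
slide -0.015 False t=22.6 p [ 0.5659 -0.102   0.0683] op 0.0091 F [0.9 0.4 2.3] q7 -0.18
   Fc [0.9 0.3]
slide -0.008 False t=23.0 p [ 0.5721 -0.1001  0.0684] op 0.0088 F [-2.7  2.5  5.8] q7 -0.18
   Fc [-2.4  2.8]
slide 0.000 False t=23.4 p [ 0.5804 -0.0992  0.0683] op 0.0089 F [-2.3  2.9  3.7] q7 -0.18
   Fc [-1.9  3.1]
slide 0.008 False t=23.9 p [ 0.5887 -0.0983  0.0683] op 0.0085 F [-1.4  4.8  4.2] q7 -0.17
   Fc [-0.8  4.9]
slide 0.014 False t=24.2 p [ 0.5953 -0.0983  0.0684] op 0.0090 F [2.1 5.2 0.5] q7 -0.17
   Fc [2.7 5. ]
slide 0.018 False t=24.5 p [ 0.5993 -0.0984  0.0684] op 0.0090 F [ 3.6  3.4 -1. ] q7 -0.17
   Fc [4.  2.9]
slide 0.020 False t=24.7 p [ 0.6002 -0.0984  0.0683] op 0.0088 F [0.6 2.2 0.4] q7 -0.17
   Fc [0.9 2.1]
slide 0.022 False t=25.0 p [ 0.6018 -0.0982  0.0684] op 0.0090 F [-3.6  2.3  4.5] q7 -0.17
   Fc [-3.3  2.7]
```

The snap-in shows near x = 18–20 mm: forward pull, then neutral. I'll release and check.

```bash
python3 - <<'E'
from mod import *
slide('green',.0205)
manip.gripper_to(.03); st('open'); p=manip.read_state()['ee_pos']; manip.movel([*p[:2],.16],speed=.2)
manip.move_ptp([.45,.12,.25],jaw(0,(.45,.12,.25))[0])
T=cams.grab_frame('top'); crop(T,195,155,120,90,6,'t6.png'); S=cams.grab_frame('side'); crop(S,228,175,65,75,8,'s6.png')
c=carr(.020,-.105)
for n,I in(('top',T),('side',S)):
    for b in blobs(I,'green')[0]:
        w=p2w(n,b[1],.040)[:2]; l=R2(CA).T@(w-carr(0,0))
        if abs(l[1]+.105)<.03 : print(n,b[0],b[1],'carrier frame z=.04',l.round(4))
E
```

```text
slide 0.021 False t=25.2 p [ 0.6008 -0.0984  0.0683] op 0.0088 F [-1.1  1.1  2.1] q7 -0.17
   Fc [-1.   1.3]
open t=25.6 p [ 0.6008 -0.0983  0.0682] op 0.0303 F [ 0.1  0.1 -0.1] q7 -0.17
top 29 [287.  168.1] carrier frame z=.04 [ 0.0573 -0.1044]
top 26 [287.8 174. ] carrier frame z=.04 [ 0.0392 -0.1047]
top 29 [289.1 179.2] carrier frame z=.04 [ 0.0231 -0.1067]
top 24 [289.5 187. ] carrier frame z=.04 [-0.0004 -0.1051]
top 84 [291.2 213.4] carrier frame z=.04 [-0.0787 -0.1009]
side 10 [246.5 182. ] carrier frame z=.04 [ 0.0197 -0.1316]
side 14 [236.9 187.8] carrier frame z=.04 [ 0.0585 -0.102 ]
side 10 [241.5 187. ] carrier frame z=.04 [ 0.0403 -0.1054]
side 29 [250.5 189.1] carrier frame z=.04 [ 0.0053 -0.0921]
side 26 [270.  191.2] carrier frame z=.04 [-0.0702 -0.0768]
```

View pics/t6.png

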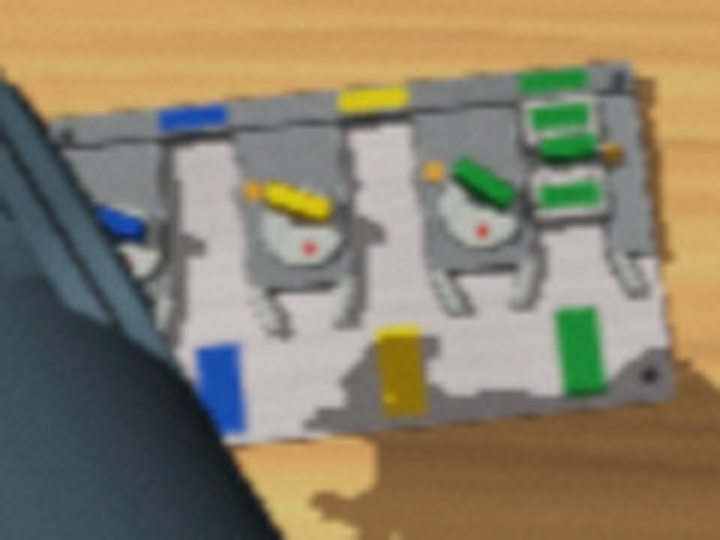

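View pics/s6.png

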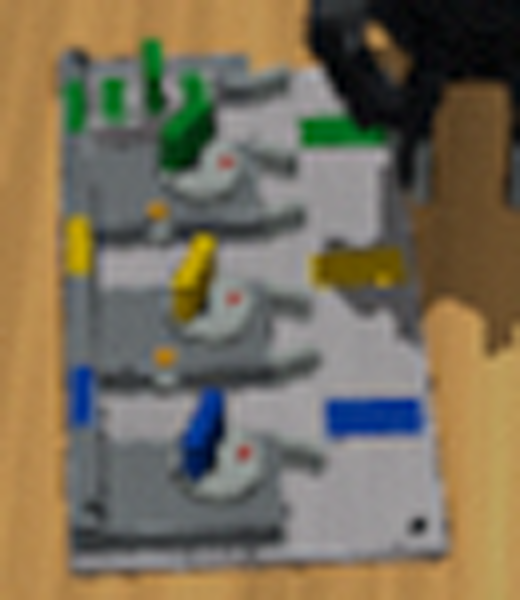

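Green is home: stripes centred about 38 mm before the stop label, as expected. Next is its clamp knob.

```bash
cat > knob.py <<'E'
from mod import *
def turn(c,bar,total=1.25,stop=None,z=.068):
    p=carr(.0042,YC[c]+.0433)
    best=None
    for k in(-1,1):
        th=bar+np.pi/2; q0=solve_ik(np.array([*p,z]),rot(th+k*np.pi/2)); q1=solve_ik(np.array([*p,z]),rot(th+total+.15+k*np.pi/2))
        if q0 is None or q1 is None: continue
        m=max(abs(q0[6]),abs(q1[6])); print(k,q0[6].round(2),q1[6].round(2))
        if abs(q1[6]-q0[6])<2 and (best is None or m<best[0]): best=(m,k)
    k=best[1]; O=lambda d:rot(bar+np.pi/2+d+k*np.pi/2)
    manip.gripper_to(.026); manip.move_ptp([*p,.16],O(0)); manip.movel([*p,.10],speed=.2)
    r=manip.movel([*p,z],speed=.04,threshold=8); st('down %s'%r)
    if r: return None
    manip.gripper_to(0.); s=st('grip'); t0=s['torque'][2]
    return p,z,O
def spin(p,z,O,ds):
    for d in ds:
        manip.move_ptp([*p,z],O(d)); s=manip.read_state(); tr=s['tool_rot']
        print('d %.2f'%d,'yaw',np.arctan2(tr[1,0],tr[0,0]).round(3),'op %.4f'%s['opening'],'F',np.round(s['ft_force'],1),'T',np.round(s['torque'],2),'t %.1f'%s['clock'])
E
python3 - <<'E'
from knob import *
r=turn('green',1.03)
if r: spin(*r,[.1,.3,.5,.7])
E
```

```text
-1 -0.85 0.39
1 1.92 -2.32
down False t=29.9 p [ 0.5798 -0.0568  0.0682] op 0.0257 F [-0.4 -0.3 -0.3] q7 -0.83
grip t=30.2 p [ 0.5809 -0.0574  0.0686] op 0.0089 F [ 2.7 -2.3  0.1] q7 -0.83
d 0.10 yaw 1.128 op 0.0092 F [ 4.5 -2.5  0.1] T [-0.54 -0.93  0.12] t 30.5
d 0.30 yaw 1.328 op 0.0092 F [ 5.2 -3.3  0.8] T [-0.57 -0.99  0.14] t 30.7
d 0.50 yaw 1.528 op 0.0092 F [ 5.3 -2.5  0.2] T [-0.61 -1.14  0.14] t 31.0
d 0.70 yaw 1.728 op 0.0091 F [ 5.5 -2.8  0.6] T [-0.58 -1.18  0.11] t 31.3
```

```bash
cat >> knob.py <<'E'
def cont(d0,ds,lim=.6):
    s=manip.read_state(); tr=s['tool_rot']; a=np.arctan2(tr[1,0],tr[0,0]); p=s['ee_pos'].copy()
    for d in ds:
        manip.move_ptp(p,rot(a+d-d0)); s=manip.read_state(); tr=s['tool_rot']
        print('d %.2f'%d,'yaw',np.arctan2(tr[1,0],tr[0,0]).round(3),'op %.4f'%s['opening'],'F',np.round(s['ft_force'],1),'T',np.round(s['torque'],2),'t %.1f'%s['clock'])
        if abs(s['torque'][2])>lim: print('LIMIT'); break
E
python3 - <<'E'
from knob import *
cont(.7,[.8,.9,1.0,1.1,1.15,1.2])
E
```

```text
d 0.80 yaw 1.824 op 0.0091 F [ 2.9 -1.7 -0.3] T [-0.32 -0.78  0.15] t 31.6
d 0.90 yaw 1.923 op 0.0090 F [ 3.7 -1.7 -1.1] T [-0.27 -0.92  0.15] t 31.8
d 1.00 yaw 2.023 op 0.0093 F [ 4.7 -0.9 -1.1] T [-0.29 -1.05  0.05] t 32.0
d 1.10 yaw 2.122 op 0.0088 F [ 4.5 -1.3 -3.4] T [-0.23 -1.11  0.1 ] t 32.3
d 1.15 yaw 2.172 op 0.0087 F [ 5.2 -0.7 -2.1] T [-0.24 -1.16  0.  ] t 32.5
d 1.20 yaw 2.222 op 0.0092 F [ 4.9 -0.8 -2.6] T [-0.21 -1.19 -0.04] t 32.8
```

```bash
python3 - <<'E'
from knob import *
cont(1.2,[1.25,1.3,1.35])
E
```

```text
d 1.25 yaw 2.267 op 0.0092 F [ 4.6 -0.7 -1.3] T [-0.24 -1.01 -0.15] t 33.0
d 1.30 yaw 2.319 op 0.0091 F [ 4.7 -0.8 -2.4] T [-0.15 -1.04 -0.01] t 33.3
d 1.35 yaw 2.369 op 0.0092 F [ 4.7 -0.6 -3.4] T [-0.15 -1.1  -0.02] t 33.5
```

```bash
python3 - <<'E'
from knob import *
cont(1.35,[1.4,1.45,1.5,1.55],.35)
E
```

```text
d 1.40 yaw 2.416 op 0.0090 F [ 4.9  0.5 -2. ] T [-0.15 -1.09 -0.19] t 33.8
d 1.45 yaw 2.465 op 0.0091 F [ 4.2  0.2 -1.3] T [ 0.05 -1.05 -1.07] t 34.0
LIMIT
```

The stop shows at d ≈ 1.43. I'll ease back, release and look.

```bash
cat >> knob.py <<'E'
def leave(d):
    cont(0,[d]); manip.gripper_to(.026); st('rel'); p=manip.read_state()['ee_pos']; manip.movel([*p[:2],.16],speed=.15); st('up')
    manip.move_ptp([.45,.12,.25],jaw(0,(.45,.12,.25))[0])
E
python3 - <<'E'
from knob import *
leave(-.04)
T=cams.grab_frame('top'); crop(T,140,155,175,90,4,'t7.png'); S=cams.grab_frame('side'); crop(S,228,175,65,75,8,'s7.png')
E
```

```text
d -0.04 yaw 2.425 op 0.0092 F [ 4.9 -0.4 -2.8] T [-0.09 -1.1  -0.52] t 34.3
rel t=34.6 p [ 0.5806 -0.0569  0.0684] op 0.0260 F [ 0.1 -0.4  0.3] q7 0.33
up t=35.4 p [ 0.58   -0.0572  0.1593] op 0.0261 F [ 0.3 -0.7 -1. ] q7 0.41
```

View pics/t7.png

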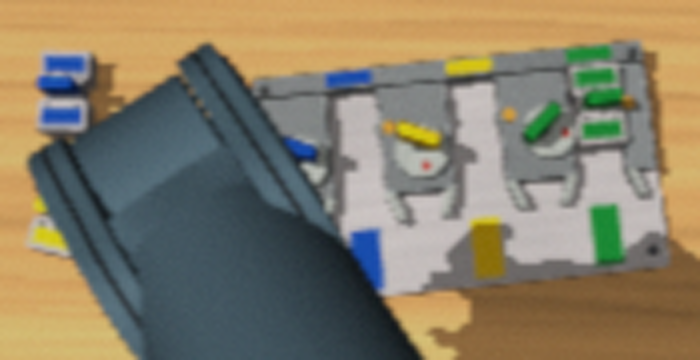

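View pics/s7.png

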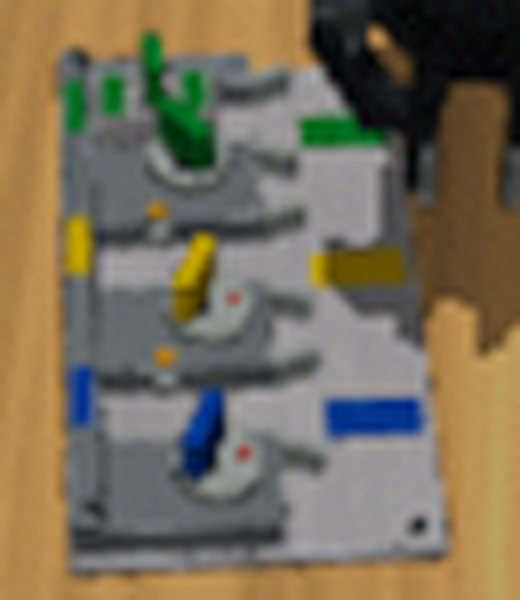

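The green lobe's red dot is now against the module and the bar has turned about 80°. Yellow is next.

```bash
python3 - <<'E'
from mod import *
manip.move_ptp([.42,-.15,.25],jaw(0,(.42,-.15,.25))[0])
if pick('yellow',(.5137,.2943))>.006:
    carry('yellow')
    for x in(-.055,-.045,-.035,-.025,-.015): 
        if slide('yellow',x): break
E
```

```text
top yellow 3 [ 0.5137  0.2946 -0.2152  0.0399]
side yellow 3 [ 0.5137  0.2943 -0.2267  0.0396]
grip t=41.2 p [0.5141 0.2946 0.0584] op 0.0091 F [1.2 0.1 2.8] q7 -1.34
lift t=41.8 p [0.5135 0.2937 0.1688] op 0.0089 F [-0.4 -0.1 -2.6] q7 -1.24
over t=43.0 p [ 0.5005 -0.0178  0.1697] op 0.0085 F [-0.5  1.4 -2.2] q7 -0.41
lower t=43.5 p [ 0.5009 -0.018   0.0954] op 0.0090 F [-1.5  0.2 -1.6] q7 -0.51
touch True t=44.4 p [ 0.5003 -0.0192  0.0684] op 0.0089 F [ 0.2 -0.6  5.3] q7 -0.55
slide -0.055 False t=45.0 p [ 0.5157 -0.0173  0.0684] op 0.0088 F [ 0.5 -0.3  0.2] q7 -0.54
   Fc [ 0.5 -0.3]
slide -0.045 False t=45.5 p [ 0.5256 -0.0162  0.0684] op 0.0087 F [0.7 0.9 0.6] q7 -0.53
   Fc [0.8 0.8]
slide -0.035 False t=46.0 p [ 0.5355 -0.015   0.0684] op 0.0087 F [1.  0.  0.3] q7 -0.53
   Fc [ 1.  -0.1]
slide -0.025 False t=46.5 p [ 0.5455 -0.0138  0.0684] op 0.0091 F [1.1 0.6 1.1] q7 -0.52
   Fc [1.1 0.4]
slide -0.015 False t=47.0 p [ 0.5553 -0.0127  0.0684] op 0.0090 F [0.3 0.1 1.4] q7 -0.51
   Fc [0.3 0.1]
```

```bash
python3 - <<'E'
from mod import *
for x in(-.008,0.,.008,.014,.017,.019,.0205,.022,.0205): 
    if slide('yellow',x,thr=30): break
else:
    manip.gripper_to(.03); st('open'); p=manip.read_state()['ee_pos']; manip.movel([*p[:2],.16],speed=.2)
    manip.move_ptp([.45,.18,.25],jaw(0,(.45,.18,.25))[0])
    T=cams.grab_frame('top'); crop(T,195,155,120,90,6,'t8.png'); S=cams.grab_frame('side'); crop(S,228,175,65,75,8,'s8.png')
    for b in blobs(T,'yellow')[0]:
        l=R2(CA).T@(p2w('top',b[1],.040)[:2]-carr(0,0)); print(b[0],l.round(4))
E
```

```text
slide -0.008 False t=47.4 p [ 0.5617 -0.0111  0.0684] op 0.0088 F [-1.9  2.3  3.2] q7 -0.51
   Fc [-1.6  2.5]
slide 0.000 False t=47.8 p [ 0.5701 -0.0101  0.0684] op 0.0088 F [0.1 3.3 2.3] q7 -0.50
   Fc [0.5 3.2]
slide 0.008 False t=48.2 p [ 0.5782 -0.0093  0.0684] op 0.0090 F [0.5 5.3 0.6] q7 -0.50
   Fc [1.1 5.2]
slide 0.014 False t=48.5 p [ 0.5848 -0.0092  0.0685] op 0.0088 F [ 2.2  4.1 -1.1] q7 -0.49
   Fc [2.7 3.8]
slide 0.017 False t=48.8 p [ 0.5878 -0.0092  0.0686] op 0.0089 F [ 2.8  4.7 -1.2] q7 -0.49
   Fc [3.3 4.3]
slide 0.019 False t=49.0 p [ 0.589  -0.0095  0.0684] op 0.0091 F [ 2.2  1.  -2. ] q7 -0.49
   Fc [2.3 0.7]
slide 0.021 False t=49.3 p [ 0.5898 -0.0094  0.0684] op 0.0087 F [-2.7 -0.9  3.8] q7 -0.49
   Fc [-2.8 -0.6]
slide 0.022 False t=49.5 p [ 0.5915 -0.009   0.0684] op 0.0091 F [-1.2 -0.9  4.2] q7 -0.49
   Fc [-1.3 -0.8]
slide 0.021 False t=49.8 p [ 0.5904 -0.0088  0.0684] op 0.0089 F [-0.7 -0.4  1.9] q7 -0.49
   Fc [-0.8 -0.3]
open t=50.1 p [ 0.5902 -0.0084  0.0682] op 0.0302 F [ 0.3 -0.   0. ] q7 -0.49
33 [ 0.0576 -0.0147]
34 [ 0.0394 -0.014 ]
34 [ 0.0232 -0.0153]
45 [0.0091 0.0285]
29 [-0.0001 -0.0153]
79 [-0.0755 -0.0135]
12 [-0.0623  0.5107]
```

View pics/t8.png

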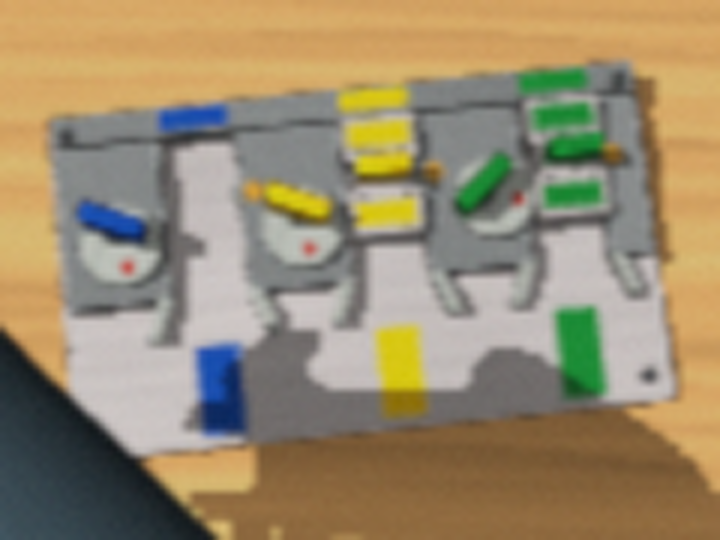

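Yellow is home with its centre at 19.7 mm, the same relation as green. Now its knob.

```bash
python3 - <<'E'
from knob import *
r=turn('yellow',1.26)
if r:
    spin(*r,[.3,.6,.9]); cont(.9,[1.0,1.05,1.1,1.15,1.2,1.25,1.3,1.35,1.4,1.45],.35)
E
```

```text
-1 -0.96 0.27
1 1.86 -2.44
down False t=54.3 p [0.5692 0.0326 0.0682] op 0.0260 F [0.  0.3 0.2] q7 -0.96
grip t=54.6 p [0.5701 0.0323 0.0685] op 0.0089 F [ 2.7 -2.   1.2] q7 -0.95
d 0.30 yaw 1.555 op 0.0083 F [ 3.5 -2.1  2.2] T [-0.29 -0.88  0.12] t 54.9
d 0.60 yaw 1.852 op 0.0091 F [ 4.7 -2.2  3.3] T [-0.32 -1.1   0.12] t 55.3
d 0.90 yaw 2.152 op 0.0087 F [ 6.6 -1.9  2.4] T [-0.34 -1.14  0.12] t 55.6
d 1.00 yaw 2.245 op 0.0087 F [ 4.  -0.8  1.2] T [-0.22 -0.85  0.14] t 55.9
d 1.05 yaw 2.297 op 0.0089 F [ 3.8 -1.1  0.5] T [-0.16 -0.83 -0.07] t 56.1
d 1.10 yaw 2.349 op 0.0091 F [4.4 0.2 0.9] T [-0.15 -0.92  0.04] t 56.4
d 1.15 yaw 2.399 op 0.0091 F [ 4.9 -0.   1.8] T [-0.04 -0.97 -0.08] t 56.6
d 1.20 yaw 2.447 op 0.0087 F [4.3 0.4 1.8] T [ 0.06 -0.9  -1.04] t 56.9
LIMIT
```

The stop is at the same absolute yaw (2.45) as green. I'll release and take blue.

```bash
python3 - <<'E'
from knob import *
leave(-.04)
manip.move_ptp([.42,-.15,.25],jaw(0,(.42,-.15,.25))[0])
T=cams.grab_frame('top'); crop(T,140,155,175,90,4,'t9.png')
if pick('blue',(.605,.298))>.006:
    carry('blue')
    for x in(-.055,-.045,-.035,-.025,-.015): 
        if slide('blue',x): break
E
```

```text
d -0.04 yaw 2.408 op 0.0086 F [ 4.2 -0.1  1. ] T [ 0.02 -0.96 -0.43] t 57.1
rel t=57.5 p [0.569  0.0326 0.0681] op 0.0262 F [-0.1 -0.2  0.3] q7 0.04
up t=58.2 p [0.5685 0.0322 0.1593] op 0.0261 F [-0.3  0.1 -0.3] q7 0.12
top blue 3 [ 0.605   0.2974 -0.0405  0.0387]
side blue 3 [ 0.605   0.2975 -0.0152  0.0404]
grip t=63.9 p [0.6053 0.2975 0.0584] op 0.0087 F [ 0.9 -0.8  1.8] q7 -1.07
lift t=64.5 p [0.6048 0.2968 0.1689] op 0.0090 F [ 0.1 -0.7 -2. ] q7 -1.00
over t=65.5 p [0.4906 0.0714 0.17  ] op 0.0087 F [ 0.   1.2 -1.6] q7 -0.66
lower t=66.1 p [0.4904 0.0716 0.0954] op 0.0090 F [ 0.9 -0.3 -1.6] q7 -0.76
touch True t=66.9 p [0.4896 0.0701 0.0683] op 0.0089 F [-1.3 -0.2  6.5] q7 -0.80
slide -0.055 False t=67.6 p [0.5051 0.072  0.0683] op 0.0089 F [-0.5  0.7  1.2] q7 -0.79
   Fc [-0.4  0.8]
slide -0.045 False t=68.1 p [0.515  0.0731 0.0683] op 0.0091 F [1.1 0.8 1.9] q7 -0.77
   Fc [1.2 0.7]
slide -0.035 False t=68.5 p [0.525  0.0743 0.0683] op 0.0088 F [1.2 0.5 0.5] q7 -0.76
   Fc [1.2 0.4]
slide -0.025 False t=69.0 p [0.5348 0.0755 0.0683] op 0.0087 F [0.8 0.6 1. ] q7 -0.75
   Fc [0.8 0.5]
slide -0.015 False t=69.5 p [0.5447 0.0767 0.0683] op 0.0088 F [-0.5 -0.5  2.2] q7 -0.74
   Fc [-0.6 -0.5]
```

View pics/t9.png

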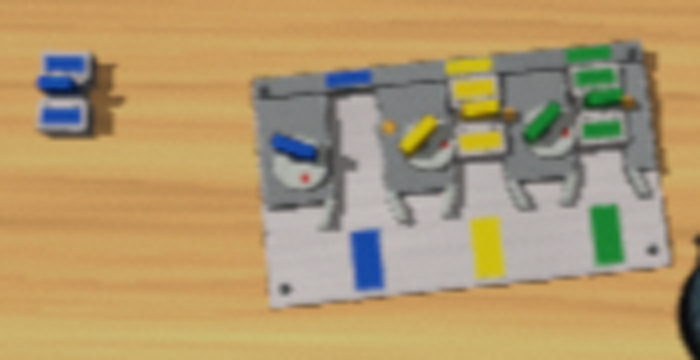

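Yellow and green are clamped, with their lobe dots against the modules. The blue module is entering its channel cleanly.

```bash
python3 - <<'E'
from knob import *
for x in(-.008,0.,.008,.014,.017,.019,.0205,.022,.0205): 
    if slide('blue',x,thr=30): break
else:
    manip.gripper_to(.03); st('open'); p=manip.read_state()['ee_pos']; manip.movel([*p[:2],.16],speed=.2)
    manip.move_ptp([.42,-.15,.25],jaw(0,(.42,-.15,.25))[0])
    T=cams.grab_frame('top'); crop(T,195,155,120,90,6,'t10.png'); S=cams.grab_frame('side'); crop(S,228,175,65,75,8,'s10.png')
    for b in blobs(T,'blue')[0]:
        l=R2(CA).T@(p2w('top',b[1],.040)[:2]-carr(0,0)); print(b[0],l.round(4))
E
```

```text
slide -0.008 False t=69.9 p [0.5506 0.0778 0.0683] op 0.0092 F [-2.3 -0.1  5.1] q7 -0.73
   Fc [-2.3  0.1]
slide 0.000 False t=70.3 p [0.5587 0.0788 0.0684] op 0.0089 F [-2.8  0.3  4.6] q7 -0.73
   Fc [-2.7  0.6]
slide 0.008 False t=70.7 p [0.5668 0.0798 0.0683] op 0.0088 F [-3.   1.6  4.4] q7 -0.72
   Fc [-2.8  2. ]
slide 0.014 False t=71.1 p [0.5741 0.0806 0.0684] op 0.0090 F [ 1.7  3.5 -0.7] q7 -0.71
   Fc [2.1 3.3]
slide 0.017 False t=71.3 p [0.5768 0.0803 0.0683] op 0.0090 F [ 1.6  2.2 -1.6] q7 -0.71
   Fc [1.8 2. ]
slide 0.019 False t=71.6 p [0.5782 0.0802 0.0684] op 0.0096 F [0.2 0.3 3.3] q7 -0.71
   Fc [0.2 0.3]
slide 0.021 False t=71.8 p [0.5796 0.0803 0.0684] op 0.0088 F [-1.5 -0.   3.8] q7 -0.70
   Fc [-1.5  0.1]
slide 0.022 False t=72.1 p [0.5805 0.0806 0.0683] op 0.0087 F [-3.6 -0.9  6.5] q7 -0.70
   Fc [-3.7 -0.5]
slide 0.021 False t=72.3 p [0.5797 0.0806 0.0683] op 0.0085 F [-1.3  0.1  3.7] q7 -0.70
   Fc [-1.3  0.3]
open t=72.7 p [0.5796 0.0808 0.0681] op 0.0298 F [ 0.  -0.1  0.6] q7 -0.70
26 [0.0569 0.0756]
28 [0.0396 0.0759]
25 [0.024  0.0768]
34 [0.0094 0.1202]
26 [-0.0002  0.0763]
84 [-0.0789  0.0744]
```

View pics/t10.png

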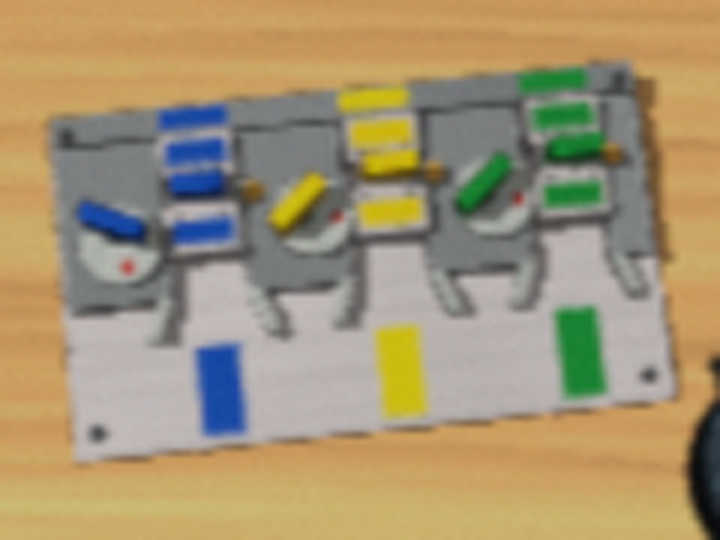

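Blue is home at 19.7 mm. Now its knob.

```bash
python3 - <<'E'
from knob import *
r=turn('blue',1.28)
if r:
    spin(*r,[.3,.6,.9]); cont(.9,[1.0,1.05,1.1,1.15,1.2,1.25,1.3,1.35,1.4],.35)
    leave(-.04)
    manip.move_ptp([.42,-.15,.25],jaw(0,(.42,-.15,.25))[0]); st()
    T=cams.grab_frame('top'); cv2.imwrite('pics/t11f.png',T[:,:,::-1]); crop(T,195,155,120,90,6,'t11.png'); S=cams.grab_frame('side'); crop(S,205,140,100,120,5,'s11.png')
    for c in YC:
      for b in blobs(T,c)[0]:
        l=R2(CA).T@(p2w('top',b[1],.040)[:2]-carr(0,0)); 
        if abs(l[1]-YC[c])<.012: print(c,b[0],l.round(4))
E
```

```text
-1 -1.16 0.07
1 1.71 -2.66
down False t=77.3 p [0.5586 0.122  0.0682] op 0.0262 F [1.3 0.9 0.1] q7 -1.17
grip t=77.6 p [0.5592 0.1218 0.0684] op 0.0092 F [ 1.6 -0.3  1.7] q7 -1.17
d 0.30 yaw 1.576 op 0.0091 F [ 1.7 -0.9  3. ] T [-0.17 -0.44  0.1 ] t 78.0
d 0.60 yaw 1.876 op 0.0090 F [ 2.3 -0.3  4.2] T [-0.23 -0.5   0.11] t 78.3
d 0.90 yaw 2.177 op 0.0087 F [ 2.1 -0.1  4.7] T [-0.28 -0.48  0.17] t 78.7
d 1.00 yaw 2.273 op 0.0087 F [ 1.6 -0.8  2. ] T [-0.19 -0.36  0.19] t 78.9
d 1.05 yaw 2.324 op 0.0091 F [ 1.9 -1.   1.7] T [-0.09 -0.37 -0.02] t 79.2
d 1.10 yaw 2.375 op 0.0090 F [ 1.  -1.1  2.7] T [-0.13 -0.36  0.06] t 79.4
d 1.15 yaw 2.424 op 0.0088 F [1.8 0.1 3. ] T [-0.04 -0.28 -0.55] t 79.7
LIMIT
d -0.04 yaw 2.384 op 0.0087 F [ 2.3 -0.3  1.7] T [-0.03 -0.33 -0.12] t 79.9
rel t=80.2 p [0.5585 0.1219 0.0681] op 0.0261 F [0.6 0.3 0.8] q7 -0.19
up t=81.0 p [0.5581 0.1214 0.1593] op 0.0259 F [ 0.6 -0.3 -2. ] q7 -0.11
 t=82.8 p [ 0.4207 -0.1488  0.2499] op 0.0259 F [-0.2  0.5  0.2] q7 -0.18
blue 25 [0.0572 0.0758]
blue 28 [0.0405 0.0732]
blue 26 [0.0247 0.0723]
blue 26 [0.0005 0.0742]
blue 84 [-0.0789  0.0744]
yellow 33 [ 0.0576 -0.0147]
yellow 32 [ 0.0397 -0.0168]
yellow 34 [ 0.0248 -0.0203]
yellow 32 [ 0.0003 -0.0174]
yellow 95 [-0.0787 -0.0135]
green 28 [ 0.0573 -0.1038]
green 22 [ 0.0393 -0.1059]
green 31 [ 0.0233 -0.1106]
green 26 [-0.0004 -0.106 ]
green 83 [-0.0784 -0.1009]
```

View pics/t11.png

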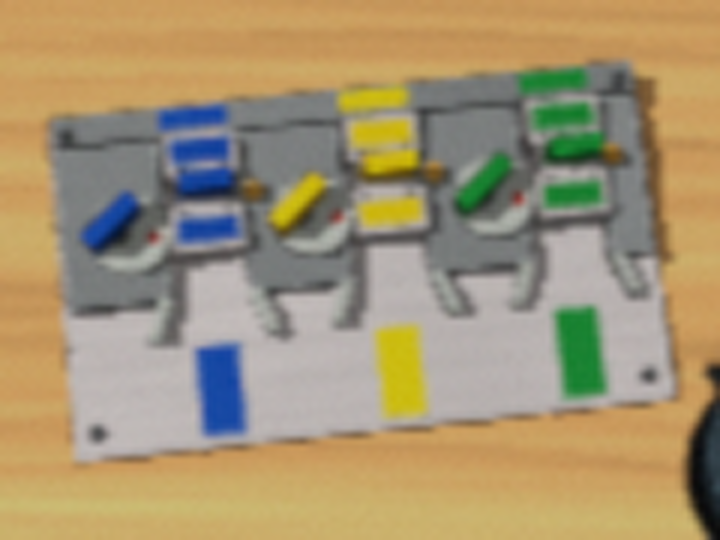

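View pics/t11f.png

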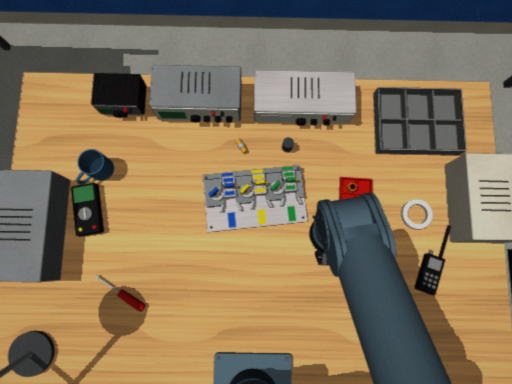

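View pics/s11.png

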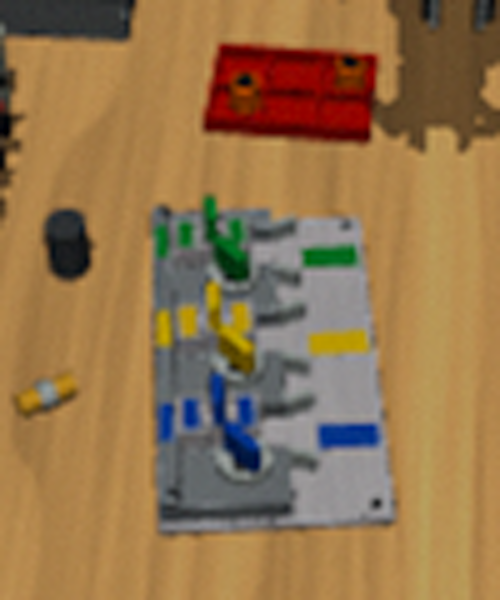

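All three modules are home and clamped, and the bystanders haven't moved. I'll retreat, do a last check of the tray and of all three modules, and hand in.

```bash
python3 - <<'E'
from mod import *
manip.set_joints([1.065,.536,-.004,1.538,.003,1.067,-.071]); st()
T=cams.grab_frame('top'); cv2.imwrite('pics/t12.png',T[:,:,::-1])
for b in blobs(T,'orange',30)[0]: print('cap',b[0],(R2(-.05).T@(p2w('top',b[1],.025)[:2]-tray(0,0))).round(3))
T0=cv2.imread('pics/top0.png')[:,:,::-1]
d=np.abs(T.astype(int)-T0).max(2)>60
n,l,s,c=cv2.connectedComponentsWithStats(d.astype(np.uint8)); print([(int(s[i,4]),c[i].round().tolist()) for i in range(1,n) if s[i,4]>8])
E
```

```text
t=84.5 p [ 0.2777 -0.5872  0.2562] op 0.0256 F [ 0.4  0.1 -1.3] q7 -0.07
cap 64 [0.039 0.014]
cap 67 [-0.049 -0.02 ]
[(355, [158.0, 179.0]), (110, [289.0, 177.0]), (117, [258.0, 179.0]), (147, [232.0, 185.0]), (9, [278.0, 182.0]), (13, [272.0, 183.0]), (23, [247.0, 187.0]), (38, [290.0, 187.0]), (22, [352.0, 186.0]), (22, [272.0, 189.0]), (12, [280.0, 189.0]), (20, [216.0, 191.0]), (55, [260.0, 191.0]), (38, [230.0, 192.0]), (13, [291.0, 191.0]), (22, [212.0, 195.0]), (9, [222.0, 194.0]), (18, [231.0, 197.0]), (170, [162.0, 210.0]), (10, [153.0, 214.0]), (24, [363.0, 216.0]), (318, [165.0, 240.0]), (80, [348.0, 252.0]), (81, [326.0, 258.0]), (13, [496.0, 291.0]), (16, [487.0, 295.0]), (350, [495.0, 311.0])]
```

View pics/t12.png

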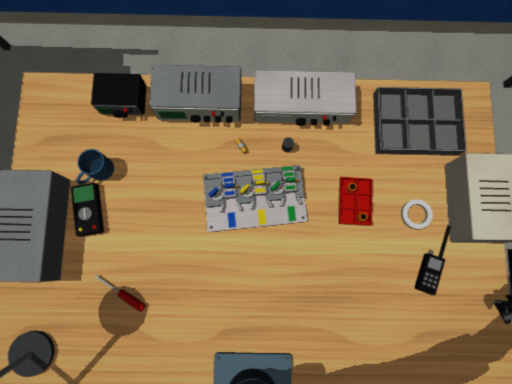

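The caps are in separate pockets, at (352,186) and (363,216). The only changes from the first picture are the modules, knobs, caps and the arm.

```bash
python3 -c "
from bench import ticket; print(ticket.finish_job())"
```

```text
the job is handed in; nothing more can be done
None
```

I handed the job in at about 85 s; `finish_job` reports no verdict.

**Modules:** Blue, yellow and green were all there. Each slid onto its own channel without side load, and I felt the ball resist and then snap in. From the top view before clamping, each centre was about 19.5 mm along the carrier, against 20 mm nominal.

**Clamps:** I turned each knob counter-clockwise until it hit its stop. I eased back about 0.04 rad and let go, so each clamp should be at about 1.35–1.4 rad. The lobes visibly reach the modules.

**Caps:** Only two orange caps were there. They sit in opposite corner pockets of the red tray.

**Last checks:**
- No bystander on the bench shows any change between the first and last top pictures, and the arm is back at its start pose, clear of everything.
- Clamping moved the modules about 1–2.5 mm sideways, within the 4 mm limit, and blue about 0.8 mm further in.
- In the last image, one cap's colour centroid was about 10 mm off its pocket centre. I put that down to the red tray colouring the mask, because the picture shows it down in its pocket.
- I could not read the ball positions or the lobe forces directly; I inferred them from the snap and from reaching the knob stops.

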